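Roll the glide strip home on the profile in the vise

TASK

Take the hand roller out of its stand and roll the orange glide strip on the profile in the vise down flush: set the wheel on at one end, in line with the strip, and roll to the other end with firm, even pressure (about 20 N; over 40 N cracks the plastic), not lifting off until every section has been rolled down. Press with the roller only, not with the fingers, then put the roller back upright in its pocket in the stand and let go, leaving everything else on the bench where it is.

Things in the scene. Friction and masses are not known exactly. Their poses are not given: they have to be found in the camera images.
- vise: Red bench vise, fixed. Origin on the bench under the middle of the jaw gap; x along its screw (tommy bar 210 mm out at -x, 67 mm up), y along the jaws, z up. Jaws 100 mm wide, tops 141 mm up, holding a 30 x 30 mm aluminium profile, 256 mm long, along y, centred (y -128 to +128 mm). On its top: the orange glide strip, eight hard sections 30 mm long, 16 mm wide, in a row along y, pitch 31 mm.
- strip_mid (a point): Point of the vise over the middle of the strip, 162.5 mm above the bench: nominal height of the glide tops when home. Axes as the vise. The profile was set by eye on a wooden packing: its true height is up to 6 mm off either way and it slopes along y up to 0.05 rad either way (6 mm more at the ends). No reading shows this; it must be felt. Profile and vise do not give.
- glide0 (a joint): How far glide section 0 (centre at y = -108.5 mm of the vise) stands up from its home position, in m: 0 = home, at the start 0.003 to 0.005. It goes straight down, stiffly (9 to 13 N, different for each), stays where it is left, and meets a hard stop at 0.
- glide1 (a joint): How far glide section 1 (centre at y = -77.5 mm of the vise) stands up from its home position, in m: 0 = home, at the start 0.003 to 0.005. It goes straight down, stiffly (9 to 13 N, different for each), stays where it is left, and meets a hard stop at 0.
- glide2 (a joint): How far glide section 2 (centre at y = -46.5 mm of the vise) stands up from its home position, in m: 0 = home, at the start 0.003 to 0.005. It goes straight down, stiffly (9 to 13 N, different for each), stays where it is left, and meets a hard stop at 0.
- glide3 (a joint): How far glide section 3 (centre at y = -15.5 mm of the vise) stands up from its home position, in m: 0 = home, at the start 0.003 to 0.005. It goes straight down, stiffly (9 to 13 N, different for each), stays where it is left, and meets a hard stop at 0.
- glide4 (a joint): How far glide section 4 (centre at y = +15.5 mm of the vise) stands up from its home position, in m: 0 = home, at the start 0.003 to 0.005. It goes straight down, stiffly (9 to 13 N, different for each), stays where it is left, and meets a hard stop at 0.
- glide5 (a joint): How far glide section 5 (centre at y = +46.5 mm of the vise) stands up from its home position, in m: 0 = home, at the start 0.003 to 0.005. It goes straight down, stiffly (9 to 13 N, different for each), stays where it is left, and meets a hard stop at 0.
- glide6 (a joint): How far glide section 6 (centre at y = +77.5 mm of the vise) stands up from its home position, in m: 0 = home, at the start 0.003 to 0.005. It goes straight down, stiffly (9 to 13 N, different for each), stays where it is left, and meets a hard stop at 0.
- glide7 (a joint): How far glide section 7 (centre at y = +108.5 mm of the vise) stands up from its home position, in m: 0 = home, at the start 0.003 to 0.005. It goes straight down, stiffly (9 to 13 N, different for each), stays where it is left, and meets a hard stop at 0.
- handle_mid (a point): Middle of the hand roller's grey handle, 26 x 26 mm square, flat sides facing x and y, 66 mm long; gripped on the sides facing +y and -y it cannot pivot as it is rolled. Axes: z up the handle, x along the wheel's axle (it rolls along y). Below is a round black finger guard, diameter 72 mm, 5 mm thick, underside 38 mm below this point, then fork and wheel; the wheel's lowest point is 90 mm below. About 0.28 kg. It hangs upright in the stand.
- wheel_hub (a point): Centre of the roller's free-turning black rubber wheel, diameter 44 mm, 26 mm wide along x (the axle); 68 mm below handle_mid; axes as there. The steel fork round it is 38 mm wide along x, 18 mm along y.
- stand_mouth (a point): Centre of the top of the roller's pocket in the fixed plywood tool stand, 75 mm above the bench (block 150 x 86 x 75 mm, long side along x, its middle 30 mm to -x of here). The pocket is open down to the bench, 45 mm wide along x, 53 mm along y; the guard rests on its rim. Parked: axle along the stand's x, handle_mid 38 mm above this point.
- scriber: Green-handled scriber, 116 mm long, 15 mm at its top, standing in the stand's round hole 80 mm to -x of the pocket; its top is 116 mm above the bench. Origin at its foot. Leave it there.
- tray_mid (a point): Middle of a blue tray of spare glides, 150 x 100 x 35 mm. The stand and the tray lie on either side of the vise, either way round. Leave it alone.
- tape: Roll of blue masking tape lying flat, diameter 110 mm, 40 mm high, origin under its centre. Leave it alone.
- spray: Spray can, diameter 54 mm, 150 mm high, origin under its centre. Leave it standing.
- screwdriver: Screwdriver lying on the bench, origin under its middle. Leave it alone.
- mallet: Hammer lying on the bench, origin under its middle. Leave it alone.
- spanner: Open-ended spanner lying on the bench, origin under its middle. Leave it alone.
Not all that is in view belongs to the job. What is shaped like the part that bears handle_mid but yellow is not meant. What is shaped like the part that bears stand_mouth but red is not meant.

How it is judged:
By the outcome, as a careful person would: the job done as asked, in the order asked, and still so for the second after the job is handed in, with the robot touching nothing.
It also fails if it takes over 67 s, if anything falls off the work surface, if the arm or the gripper's body presses on something with over 40 N, if the wrist force passes 120 N, or if a joint passes its speed limit or range.

ROBOT

A 6-joint arm with a two-finger parallel gripper is mounted at the origin on the work surface. World frame = base frame: x ahead of the robot, y to its left, z up, the work surface at z = 0. Lengths are in m, angles in degrees, forces in N, time in s.
With the tool pointing down it reaches from about 0.375 to 0.9 m from the base axis. Payload 3.1 kg.
Tool frame: the origin (TCP) lies between the finger pads; the fingertips stand 11 mm ahead of it and the grasp point (between the pads) lies 8 mm behind it; z points along the fingers, y is the direction in which the jaws open and shut (so a half turn about z gives the same grasp; the last joint's range is limited). The gripper opens to 87 mm and grips with 3 to 60 N. Pads are 19 mm wide; open, the fingers measure 117 mm over their backs; the gripper's body (75 mm by 190 mm) begins 51 mm behind the grasp point.
Start: joints at [62.71, 30.224, 82.088, -0, 67.689, -10.227], TCP at [0.183, 0.597, 0.234] pointing down, gripper open.
Joint ranges: [-176.69, 176.69], [-43.24, 126.21], [12.49, 139.97], [-82, 262], [0, 151.66], [-163.58, 163.58]. Speed limits (degrees/s): [159.86, 159.86, 180, 180, 180, 180].

INTERFACE

Orientations are given as [roll, pitch, yaw] about the fixed x, y, z axes, in that order (R = Rz(yaw) Ry(pitch) Rx(roll)).
In Python, from station import arm gives the robot as it stands.
- The arm moves only by the shell command python3 -m crank 'ROWS' [FORCE]. ROWS is JSON, a list that holds one entry, the list of rows, each a list of 5 numbers: the shift along the tool's x, y, z in cm, then the turn about the tool's z in degrees, then the opening, from 0 (shut) to 1 (fully open). A call has 1 to 12 rows; each row shifts and turns the commanded pose from where the row before left it, along the tool's axes as they then stand; what a row does not reach is not made up. A row lasts 1/8 s, in which the tool goes at most 62.5 mm and 10.7 degrees, less where a joint would pass 70% of its speed; a pose out of reach is approached as far as the arm can. A call with a gripper value outside its range is refused whole. The fingers move at their own pace and stop on an object; FORCE is the grip in N (left out, the last holds). Time passes only in rows, so rows that do not move let the fingers close. It gives the time, the measured TCP pose, the force and the opening at its end, in the units of the state.
- arm.observe(): the state, without advancing time (a new reading comes with each control period).
- arm.snapshot(name): name is "scene" or "top" or "wrist"; returns a dict with "img" (480x640x3 uint8, blue, green, red), "z_map" (480x640 float32, m along the optical axis (not along the pixel's ray), 0 where there is no reading), "fov_y" (degrees; the focal length in pixels is half the picture's height over the tangent of half this angle, whatever the lens; pixels are square), "cx", "cy" (the principal point, pixels), "k1" (the pictures are not rectified: a ray, as slopes to the right and down, at radius r is drawn at 1 + k1 r^2 times it, then the intrinsics apply), "rvec" (rotation vector, rad) and "tvec" (3), from world to camera coordinates, as OpenCV has them. Camera axes: x right, y down, z forward; pixel columns grow to the right and rows downward; lengths in m; the calibration is good to about 2 mm. A picture is of the moment at which its call begins.
- arm.hand_in(): hands the job in, once; it reports no verdict.
Trained networks look in a picture, given as the dict that the camera call returned (one of the last four; its "shot" number tells which), for a name from the list of things; names that differ only in an ending like _2 or _b are one class to them, and where a whole thing is asked for, a point or a joint stands for the part that bears it (a point fixed in the world has none). Each returns a list of dicts, best first, with "score" (0 to 1); they miss things now and then, are a little off and sometimes report something else, mostly with a low value. They report only what shows in the picture. A call takes as long as a camera call. They do not tell look-alikes from the thing itself.
- arm.search_frame(target, picture): "position" ([x, y, z] in m, in the coordinates of the camera as it stood for that picture, good to about 4 mm: the middle of the surface that is visible of it).
- arm.outline_of(target, picture): "pixels" (480x640 bool, what is visible of it).
The state is a dict: "t": time; "joint_positions": joint angles; "joint_vel": joint speeds; "joint_torque": joint torques, N m; "tool_pos": TCP position; "tool_rot": TCP orientation; "wrist_force": force on the tool from outside, world axes, zero at the start; "moment": the same for the moment, N m; "finger_gap": finger opening in m.
Only numpy, scipy, OpenCV 4.12 (cv2) and the standard library are available. Lean on these libraries where they do the work, as an engineer would, in place of code of your own. Each camera call takes 0.05 s, during which the arm holds its last target.

## Working session

There is one attempt and no reset: what is moved stays moved. The work goes in short steps, Python scripts to look and compute and a shell command to move; the robot and the scene stay as the last step left them, time stands still between calls to the robot, and variables do not carry over. Pictures are saved under pics/ and viewed, and the job is handed in when it is done.

```bash
ls; mkdir -p pics; cat > h.py <<'E'
import numpy as np, cv2
from station import arm
from scipy.spatial.transform import Rotation as R
def shot(n,f=None):
    p=arm.snapshot(n)
    if f: cv2.imwrite('pics/'+f,p['img'])
    return p
def c2w(p,x):
    Rm=cv2.Rodrigues(np.array(p['rvec'],float))[0]
    return (np.atleast_2d(x)-np.ravel(p['tvec']))@Rm
def pts(p,u,v):
    u=np.asarray(u);v=np.asarray(v)
    f=240/np.tan(np.radians(p['fov_y']/2))
    K=np.array([[f,0,p['cx']],[0,f,p['cy']],[0,0,1]])
    n=cv2.undistortPoints(np.stack([u,v],-1).reshape(-1,1,2).astype(float),K,np.array([p['k1'],0,0,0.]))[:,0]
    z=p['z_map'][v.astype(int).ravel(),u.astype(int).ravel()]
    w=c2w(p,np.c_[n*z[:,None],z]); w[z==0]=np.nan
    return w
def proj(p,X):
    f=240/np.tan(np.radians(p['fov_y']/2))
    K=np.array([[f,0,p['cx']],[0,f,p['cy']],[0,0,1]])
    return cv2.projectPoints(np.atleast_2d(X).astype(float),np.array(p['rvec'],float),np.array(p['tvec'],float),K,np.array([p['k1'],0,0,0.]))[0][:,0]
E
python3 - <<'E'
from h import *
print(arm.observe())
for n in ['scene','top','wrist']:
    p=shot(n,n+'0.png'); print(n,p['fov_y'],p['k1'],p['tvec'])
    for t in ['vise','strip_mid','handle_mid','wheel_hub','stand_mouth','scriber','tray_mid','tape','spray','screwdriver','mallet','spanner']:
        try:
            print(t,[(np.round(c2w(p,d['position'])[0],3).tolist(),round(d['score'],2)) for d in arm.search_frame(t,p)][:4])
        except Exception as e: print(t,e)
E
```

```text
pics
{'t': 0.0, 'joint_positions': array([ 6.27089373e+01,  3.02796479e+01,  8.21574412e+01, -8.32410930e-04,
        6.76890530e+01, -1.02269244e+01]), 'joint_vel': array([ 0.0483164 ,  0.08352772,  0.06322201,  0.07588645, -0.00683575,
        0.0667481 ]), 'joint_torque': array([-5.79813022e-04, -4.40032876e+01, -1.76592100e+01,  6.33171550e-02,
        5.80625923e-02, -1.56423148e-04]), 'tool_pos': array([0.18303755, 0.59684389, 0.23255845]), 'tool_rot': array([-1.79875725e+02, -2.16390003e-02,  1.62936155e+02]), 'wrist_force': array([-0.34118681, -0.230063  , -0.64190116]), 'moment': array([-0.00779541,  0.01233041,  0.02111045]), 'finger_gap': 0.08707611530174801}
scene 54.05576703429655 -0.0772857272928556 [ 0.31889828 -0.18475644  1.50599712]
vise [([0.519, 0.058, 0.112], 0.91)]
strip_mid [([0.515, 0.057, 0.112], 0.62), ([0.717, 0.381, 0.001], 0.43)]
handle_mid [([0.351, 0.364, 0.059], 0.88), ([0.453, 0.333, 0.107], 0.65), ([0.541, 0.341, 0.076], 0.64)]
wheel_hub [([0.54, 0.339, 0.08], 0.86), ([0.353, 0.368, 0.055], 0.56)]
stand_mouth [([0.566, 0.345, 0.061], 0.71), ([0.402, 
[... 792 characters left out ...]
, ([0.771, 0.145, 0.153], 0.35)]
stand_mouth [([0.35, -0.162, 0.076], 0.79), ([0.476, 0.316, 0.075], 0.74), ([0.544, 0.491, 0.025], 0.54), ([0.495, -0.071, 0.167], 0.52)]
scriber []
tray_mid [([0.494, -0.343, 0.002], 0.8)]
tape [([0.752, -0.182, 0.04], 0.75)]
spray [([0.768, 0.144, 0.151], 0.72)]
screwdriver [([0.545, 0.485, 0.025], 0.87)]
mallet [([0.682, -0.463, 0.026], 0.61)]
spanner [([0.699, 0.368, 0.008], 0.76)]
wrist 58.05924168430882 -0.02460395801620392 [-0.62437747 -0.03546564  0.39095426]
vise []
strip_mid []
handle_mid [([0.342, 0.391, 0.054], 0.63)]
wheel_hub [([0.34, 0.394, 0.053], 0.67)]
stand_mouth []
scriber []
tray_mid []
tape []
spray []
screwdriver []
mallet []
spanner []
```

View pics/scene0.png

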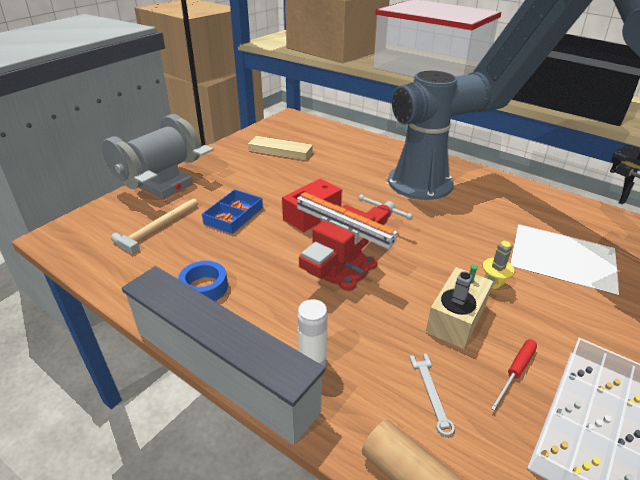

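View pics/top0.png

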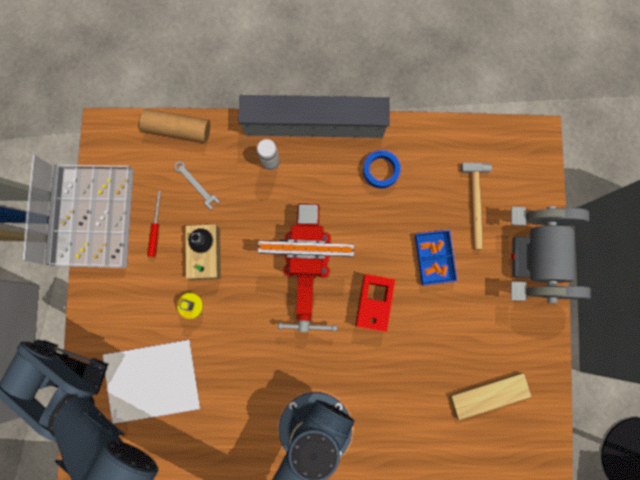

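View pics/wrist0.png

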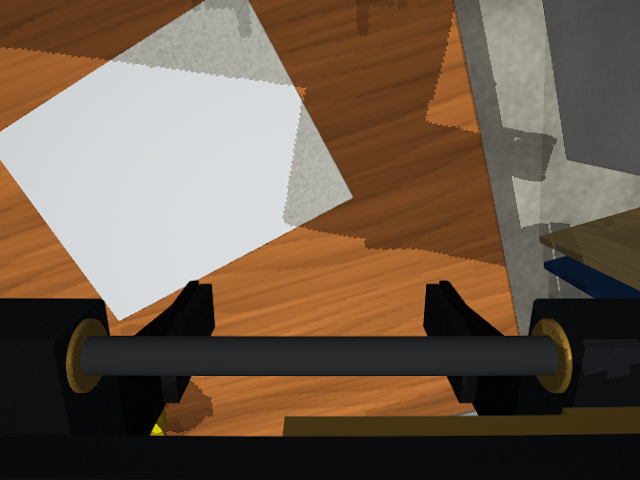

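The wanted roller has the grey handle and black guard, in the plywood stand: scene px (460,290), top px (201,240). The look-alike is the yellow roller at scene (497,262), top (189,306). The plywood stand is at top (201,252); the red stand at top (376,303) is a decoy. Next I'll take a close crop and measure.

```bash
python3 - <<'E'
from h import *
ps=shot('scene'); pt=shot('top')
a=cv2.resize(ps['img'][230:350,400:540],None,fx=2.8,fy=2.8,interpolation=cv2.INTER_CUBIC)
b=cv2.resize(pt['img'][210:330,160:300],None,fx=2.8,fy=2.8,interpolation=cv2.INTER_CUBIC)
cv2.imwrite('pics/crop1.png',np.hstack([a,b]))
vv,uu=np.mgrid[0:480,0:640]
for n,p in (('top',pt),('scene',ps)):
    W=pts(p,uu.ravel(),vv.ravel()).reshape(480,640,3)
    hsv=cv2.cvtColor(p['img'],cv2.COLOR_BGR2HSV); H,S,V=[hsv[...,i].astype(int) for i in range(3)]
    X,Y,Z=W[...,0],W[...,1],W[...,2]
    # profile+strip
    m=(Z>0.145)&(Z<0.2)&(abs(X-.49)<.08)&(abs(Y-.03)<.18)
    o=m&(H>4)&(H<20)&(S>140)&(V>100)
    for nm,mm in(('prof',m),('orange',o)):
        q=W[mm]; c=q.mean(0); d=np.linalg.svd(q-c,full_matrices=False)[2][0]; d*=np.sign(d[1])
        t=(q-c)@d
        print(n,nm,mm.sum(),c.round(4),'yaw',np.degrees(np.arctan2(-d[0],d[1])).round(2),'slope',d[2].round(4),'ext',(t.min().round(3),t.max().round(3)))
        mid=c+d*(t.min()+t.max())/2; print('  mid',mid.round(4))
    # stand top
    s=(abs(Z-.075)<.006)&(abs(X-.49)<.12)&(abs(Y-.33)<.1)
    mm=s.astype(np.uint8)
    q=W[s][:,:2].astype(np.float32); r=cv2.minAreaRect(q); print(n,'stand',s.sum(),r)
    # guard (dark, z~.08), handle top z~.146
    hd=(Z>0.125)&(Z<.16)&(abs(X-.52)<.06)&(abs(Y-.33)<.05)
    q=W[hd]; print(n,'handle top',hd.sum(),q.mean(0).round(4),cv2.minAreaRect(q[:,:2].astype(np.float32)))
    g=(abs(Z-.08)<.006)&(V<60)&(abs(X-.52)<.06)&(abs(Y-.33)<.06)
    q=W[g]; print(n,'guard',g.sum(),cv2.minEnclosingCircle(q[:,:2].astype(np.float32)),q.mean(0).round(4))
    gr=(H>45)&(H<85)&(S>90)&(abs(X-.45)<.06)&(abs(Y-.33)<.05); q=W[gr]; print(n,'scriber',gr.sum(),np.nanmean(q,0))
E
```

```text
top prof 1144 [0.5003 0.0352 0.1607] yaw -1.2 slope -0.0138 ext (np.float64(-0.128), np.float64(0.128))
  mid [0.5003 0.0354 0.1607]
top orange 430 [0.5013 0.0346 0.1644] yaw -1.2 slope -0.0154 ext (np.float64(-0.125), np.float64(0.129))
  mid [0.5014 0.0365 0.1644]
top stand 1155 ((0.4967115521430969, 0.33333033323287964), (0.15048152208328247, 0.08754216879606247), 3.2484946250915527)
top handle top 106 [0.526  0.3338 0.1446] ((0.526564359664917, 0.3353953957557678), (0.02601923793554306, 0.027509791776537895), 4.690669059753418)
top guard 223 ((0.5268335342407227, 0.3364610970020294), 0.033431459218263626) [0.5238 0.3319 0.0801]
top scriber 21 [0.44692805 0.32898755 0.10966486]
scene prof 1262 [0.5091 0.0413 0.1568] yaw -0.65 slope -0.0115 ext (np.float64(-0.134), np.float64(0.12))
  mid [0.509  0.0341 0.1569]
scene orange 470 [0.5025 0.0394 0.1626] yaw -1.17 slope -0.0141 ext (np.float64(-0.129), np.float64(0.117))
  mid [0.5023 0.0332 0.1627]
scene stand 1606 ((0.49778008460998535, 0.3334445059299469), (0.15554839372634888, 0.08674166351556778), 3.4377529621124268)
scene handle top 203 [0.5334 0.3367 0.1403] ((0.5288635492324829, 0.33569037914276123), (0.02727927640080452, 0.025103790685534477), 5.2677531242370605)
scene guard 459 ((0.5286833047866821, 0.3370065689086914), 0.03612774237990379) [0.5367 0.3389 0.0785]
scene scriber 70 [0.45055415 0.33179324 0.10135339]
```

View pics/crop1.png

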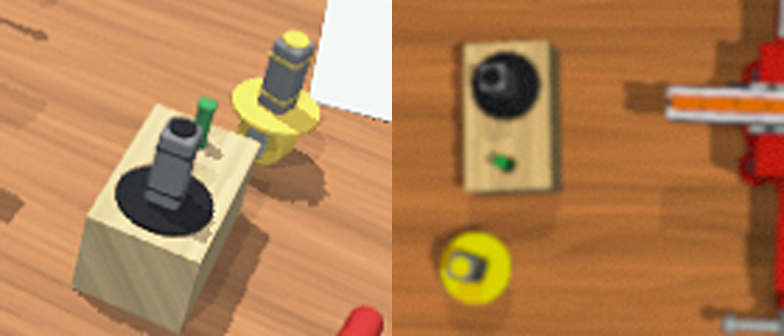

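The crop confirms the choice: black-guard roller upright in the plywood stand. I'll reach above it now.

```bash
cat >> h.py <<'E'
def st():
    o=arm.observe(); print('t',round(o['t'],3),'pos',o['tool_pos'].round(4),'rot',o['tool_rot'].round(2),'F',o['wrist_force'].round(2),'M',o['moment'].round(2),'gap',round(o['finger_gap'],4),'j',o['joint_positions'].round(1)); return o
def togo(x,y,z=None,yaw=None):
    o=arm.observe(); r=R.from_euler('xyz',o['tool_rot'],degrees=True).as_matrix()
    d=np.array([x,y,o['tool_pos'][2] if z is None else z])-o['tool_pos']
    if yaw is not None: 
        w=(yaw-o['tool_rot'][2]+180)%360-180; print('turn first about tool z',round(-w,2)); r=R.from_euler('xyz',[180,0,yaw],degrees=True).as_matrix()
    print('tool cm',(r.T@d*100).round(2))
E
python3 -m crank '[[[0,0,0,-10.2,1],[0,0,0,-10.2,1],[0,0,0,0,1]]]' 60
python3 -c "
from h import *
st(); togo(.527,.3352,.2,183.3)"
```

```text
t: 2.42
tool_pos: [0.1833, 0.5975, 0.2335]
tool_rot: [180.0, -0.0, -176.8]
wrist_force: [-0.3, 0.1, -0.0]
finger_gap: 0.0868
t 2.425 pos [0.1833 0.5975 0.2335] rot [ 180.     -0.   -176.78] F [-0.28  0.08 -0.03] M [ 0.03  0.01 -0.04] gap 0.0868 j [ 62.7  30.2  82.1   0.   67.7 -30.5]
turn first about tool z -0.08
tool cm [-32.8  -28.16   3.35]
```

```bash

python3 -m crank '[[[-4.1,-3.52,0.42,0,1],[-4.1,-3.52,0.42,0,1],[-4.1,-3.52,0.42,0,1],[-4.1,-3.52,0.42,0,1],[-4.1,-3.52,0.42,0,1],[-4.1,-3.52,0.42,0,1],[-4.1,-3.52,0.42,0,1],[-4.1,-3.52,0.41,0,1],[0,0,0,0,1]]]' 60
python3 - <<'E'
from h import *
st(); togo(.527,.3352,.105,183.3)
p=shot('wrist','w1.png')
for X in ([.527,.3352,.146],[.527,.3352,.08]): print(proj(p,X))
E
```

```text
t: 3.55
tool_pos: [0.5308, 0.3328, 0.1997]
tool_rot: [-180.0, 0.1, -177.1]
wrist_force: [-0.2, -0.0, 0.1]
finger_gap: 0.087
t 3.55 pos [0.5308 0.3328 0.1997] rot [-1.7999e+02  1.0000e-01 -1.7715e+02] F [-0.17 -0.02  0.12] M [-0.    0.03 -0.11] gap 0.087 j [ 21.9  32.5  83.9  -0.1  63.6 -70.9]
turn first about tool z -0.45
tool cm [0.37 0.27 9.47]
[[324.67747997 261.76960065]]
[[323.42076033 226.63075019]]
```

View pics/w1.png

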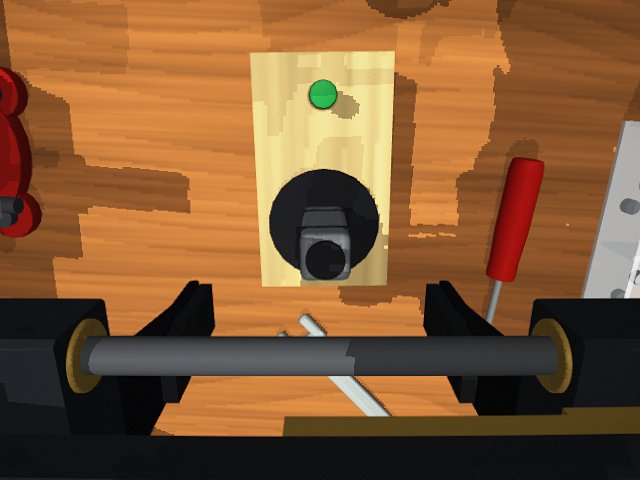

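The wrist view has the handle top at (326,260) against a predicted (325,262), so the position estimate holds. The scriber is at (323,94). I'll refine the yaw after settling.

```bash

python3 -m crank '[[[0,0,0,0,1],[0,0,0,0,1]]]' 60
python3 - <<'E'
from h import *
st()
p=shot('wrist')
vv,uu=np.mgrid[0:480,0:640]
W=pts(p,uu.ravel(),vv.ravel()).reshape(480,640,3); X,Y,Z=[W[...,i] for i in range(3)]
s=(abs(Z-.075)<.007)&(abs(X-.49)<.12)&(abs(Y-.33)<.1)
print(cv2.minAreaRect(W[s][:,:2].astype(np.float32)))
h=(abs(Z-.145)<.004)&(abs(X-.52)<.06)&(abs(Y-.33)<.04)
print(h.sum(),W[h].mean(0),cv2.minAreaRect(W[h][:,:2].astype(np.float32)))
g=(abs(Z-.08)<.004)&(abs(X-.52)<.06)&(abs(Y-.33)<.045)&(p['img'].max(2)<60)
print(cv2.minEnclosingCircle(W[g][:,:2].astype(np.float32)))
togo(.527,.3352,.105,183.3)
E
```

```text
t: 3.85
tool_pos: [0.5259, 0.3365, 0.2002]
tool_rot: [180.0, -0.0, -176.6]
wrist_force: [1.0, 1.2, 0.2]
finger_gap: 0.087
t 3.85 pos [0.5259 0.3365 0.2002] rot [ 1.7999e+02 -2.0000e-02 -1.7659e+02] F [0.97 1.24 0.23] M [ 0.03 -0.05 -0.03] gap 0.087 j [ 22.4  32.3  84.1   0.   63.6 -71. ]
((0.49597862362861633, 0.33311501145362854), (0.15112148225307465, 0.08669016510248184), 3.5476062297821045)
1980 [0.52341201 0.3351022  0.14611076] ((0.5251569151878357, 0.3352428674697876), (0.025621145963668823, 0.025871720165014267), 2.3364312648773193)
((0.5255367159843445, 0.3352534770965576), 0.03589826077222824)
turn first about tool z 0.12
tool cm [-0.09 -0.14  9.53]
```

```bash

python3 -m crank '[[[0,-0.12,3.5,0,1],[0,0,3.5,0,1],[0,0,2.5,0,1],[0,0,0,0,1],[0,0,0,0,1],[0,0,0,0,0],[0,0,0,0,0],[0,0,0,0,0],[0,0,0,0,0],[0,0,0,0,0]]]' 60
python3 - <<'E'
from h import *
st()
p=shot('scene','s2.png')
cv2.imwrite('pics/s2c.png',cv2.resize(p['img'][150:350,360:560],None,fx=3,fy=3))
E
```

```text
t: 5.15
tool_pos: [0.5273, 0.3342, 0.1051]
tool_rot: [-180.0, 0.0, -176.7]
wrist_force: [0.1, 0.4, 0.0]
finger_gap: 0.0451
t 5.15 pos [0.5273 0.3342 0.1051] rot [-180.      0.   -176.67] F [0.09 0.44 0.  ] M [-0.   -0.   -0.04] gap 0.0451 j [ 22.1  39.4  88.1  -0.   52.5 -71.2]
```

View pics/s2c.png

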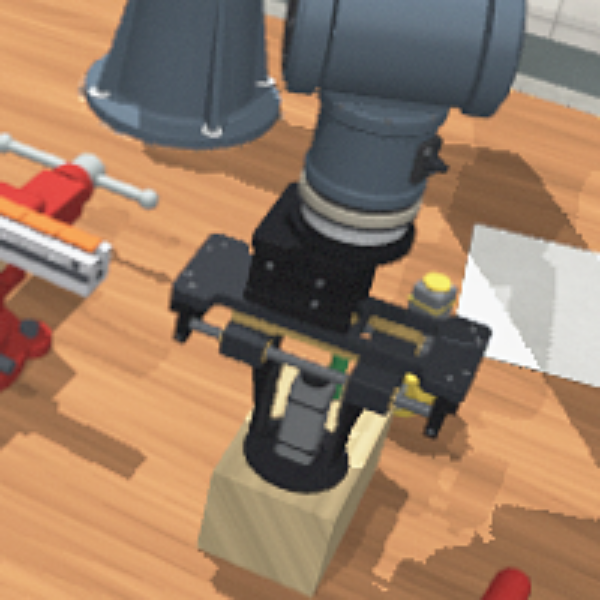

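Fingers straddle the handle and are still closing (gap 45 mm).

```bash

python3 -m crank '[[[0,0,0,0,0],[0,0,0,0,0],[0,0,0,0,0],[0,0,0,0,0],[0,0,0,0,0]]]' 60
python3 -c "
from h import *
st()"
```

```text
t: 5.82
tool_pos: [0.5273, 0.3344, 0.105]
tool_rot: [180.0, 0.0, -176.7]
wrist_force: [0.6, 0.2, -0.9]
finger_gap: 0.0258
t 5.825 pos [0.5273 0.3344 0.105 ] rot [ 1.7999e+02  1.0000e-02 -1.7666e+02] F [ 0.61  0.16 -0.89] M [ 0.19 -0.01 -0.02] gap 0.0258 j [ 22.1  39.4  88.1   0.   52.5 -71.2]
```

```bash

python3 -m crank '[[[0,0,-1,0,0],[0,0,-2.5,0,0],[0,0,-4,0,0],[0,0,-5,0,0],[0,0,-5,0,0],[0,0,-2,0,0],[0,0,0,0,0],[0,0,0,0,0]]]' 60
python3 - <<'E'
from h import *
st()
p=shot('scene','s3.png'); w=shot('wrist','w3.png')
cv2.imwrite('pics/s3c.png',np.hstack([cv2.resize(p['img'][120:320,360:560],(400,400)),cv2.resize(w['img'],(400,300))[:].repeat(1,0) if 0 else cv2.copyMakeBorder(cv2.resize(w['img'],(400,300)),0,100,0,0,0)]))
# strip from wrist, if visible; move target
ang=-1.2; 
mid=np.array([.5015,.0358]); yv=np.array([np.sin(np.radians(1.2)),np.cos(np.radians(1.2))])
for s in (.115,-.115): print(s,mid+s*yv)
s=mid+.113*yv; togo(s[0],s[1],.29,180-1.2)
E
```

```text
t: 6.82
tool_pos: [0.5261, 0.3337, 0.2986]
tool_rot: [-179.9, -0.2, -176.7]
wrist_force: [0.4, 0.4, -1.5]
finger_gap: 0.0256
t 6.825 pos [0.5261 0.3337 0.2986] rot [-179.93   -0.18 -176.67] F [ 0.35  0.38 -1.54] M [ 0.05 -0.03  0.01] gap 0.0256 j [ 22.1  26.5  77.8  -0.   75.9 -71.2]
0.115 [0.50390838 0.15077478]
-0.115 [ 0.49909162 -0.07917478]
turn first about tool z 4.53
tool cm [  1.84 -18.54   0.8 ]
```

View pics/s3c.png

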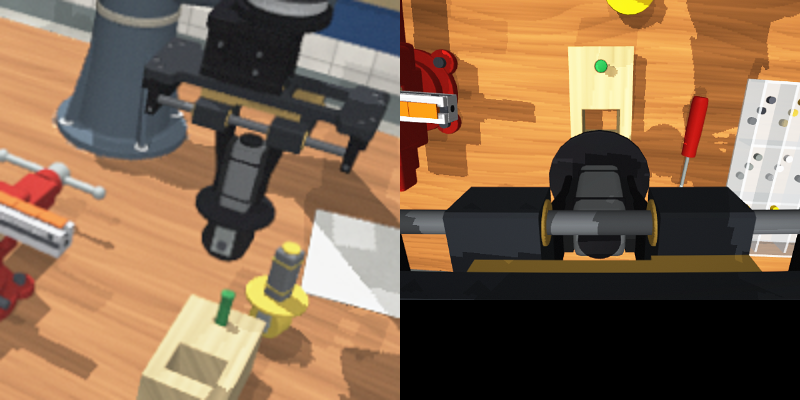

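```bash

python3 -m crank '[[[0,0,0,4.5,0],[0.46,-4.6,0,0,0],[0.46,-4.6,0,0,0],[0.46,-4.6,0,0,0],[0.46,-4.74,0,0,0],[0,0,0,0,0],[0,0,0,0,0],[0,0,0,0,0]]]' 60
python3 - <<'E'
from h import *
o=st(); w=shot('wrist','w4.png'); s=shot('scene','s4.png'); t=shot('top','t4.png')
vv,uu=np.mgrid[0:480,0:640]
def cl(p): 
    W=pts(p,uu.ravel(),vv.ravel()).reshape(480,640,3); return W,cv2.cvtColor(p['img'],cv2.COLOR_BGR2HSV).astype(int)
tp=o['tool_pos']
W,h=cl(w)
g=(abs(W[...,2]-(tp[2]-.025))<.004)&(np.hypot(W[...,0]-tp[0],W[...,1]-tp[1])<.045)
q=W[g]; print('guard wrist',g.sum(),cv2.minEnclosingCircle(q[:,:2].astype(np.float32)), q[:,2].mean())
for n,p in (('wrist',w),('top',t),('scene',s)):
    W,h=cl(p); o=(h[...,0]>4)&(h[...,0]<20)&(h[...,1]>140)&(h[...,2]>100)&(abs(W[...,2]-.162)<.02)&(abs(W[...,0]-.5)<.05)&(abs(W[...,1]-.035)<.15)
    q=W[o]; 
    if len(q)<20: continue
    # centreline by y-bins mean of x extremes, top surface
    A=np.c_[np.ones(len(q)),q[:,1]]; c=np.linalg.lstsq(A,q[:,0],rcond=None)[0]; cz=np.linalg.lstsq(A,q[:,2],rcond=None)[0]
    print(n,len(q),'x at y=.15,.036,-.08',[round(c[0]+c[1]*y,4) for y in(.15,.036,-.08)],'z',[round(cz[0]+cz[1]*y,4) for y in(.15,.036,-.08)],'yrange',q[:,1].min().round(4),q[:,1].max().round(4))
cv2.imwrite('pics/c4.png',np.hstack([cv2.resize(w['img'],(400,300)),cv2.resize(s['img'][80:290,240:520],(400,300))]))
E
```

```text
t: 7.92
tool_pos: [0.5051, 0.1502, 0.2996]
tool_rot: [180.0, -0.0, 178.9]
wrist_force: [-0.3, 0.8, -2.8]
finger_gap: 0.0259
t 7.925 pos [0.5051 0.1502 0.2996] rot [ 1.7998e+02 -4.0000e-02  1.7891e+02] F [-0.34  0.77 -2.78] M [0.03 0.01 0.01] gap 0.0259 j [  4.4  18.3  91.3   0.   70.5 -84.5]
guard wrist 9422 ((0.5033435225486755, 0.14966340363025665), 0.03593103215098381) 0.27429047116893623
wrist 820 x at y=.15,.036,-.08 [np.float64(0.4956), np.float64(0.4963), np.float64(0.4971)] z [np.float64(0.1607), np.float64(0.1634), np.float64(0.1662)] yrange -0.0716 0.1332
top 267 x at y=.15,.036,-.08 [np.float64(0.5031), np.float64(0.5011), np.float64(0.499)] z [np.float64(0.1631), np.float64(0.1644), np.float64(0.1657)] yrange -0.0908 0.0679
scene 469 x at y=.15,.036,-.08 [np.float64(0.5044), np.float64(0.5023), np.float64(0.5001)] z [np.float64(0.1608), np.float64(0.1626), np.float64(0.1643)] yrange -0.0904 0.1568
```

View pics/c4.png

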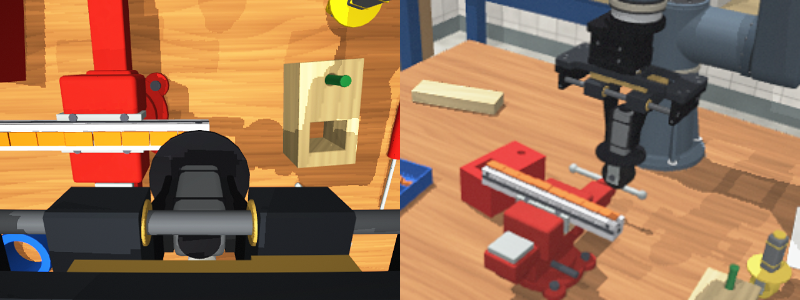

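```bash

python3 -m crank '[[[0,0,1.5,0,0],[0,0,1.5,0,0],[0,0,1,0,0],[0,0,0.5,0,0],[0,0,0.2,0,0],[0,0,0,0,0],[0,0,0,0,0]]]' 60
python3 -c "
from h import *
st()"
```

```text
t: 8.95
tool_pos: [0.5054, 0.1493, 0.2535]
tool_rot: [180.0, 0.1, 178.8]
wrist_force: [-0.2, -0.0, -2.4]
finger_gap: 0.0258
t 8.95 pos [0.5054 0.1493 0.2535] rot [1.8000e+02 6.0000e-02 1.7883e+02] F [-0.24 -0.   -2.37] M [ 0.02 -0.02  0.01] gap 0.0258 j [  4.3  21.2  94.8  -0.   63.9 -84.5]
```

```bash
cat > s.py <<'E'
from h import *
st()
E
python3 -m crank '[[[0,0,0.3,0,0],[0,0,0.2,0,0],[0,0,0,0,0]]]' 60 | grep -E 'pos|force'
python3 -m crank '[[[0,0,0.2,0,0],[0,0,0,0,0]]]' 60| grep -E 'pos|force'
python3 -m crank '[[[0,0,0.1,0,0],[0,0,0,0,0]]]' 60| grep -E 'pos|force'
python3 s.py
```

```text
tool_pos: [0.5049, 0.1492, 0.2478]
wrist_force: [0.5, -0.3, -2.3]
tool_pos: [0.505, 0.1493, 0.2459]
wrist_force: [-0.4, 0.2, -3.0]
tool_pos: [0.5053, 0.1493, 0.2453]
wrist_force: [0.2, 0.1, -0.9]
t 9.825 pos [0.5053 0.1493 0.2453] rot [1.8000e+02 3.0000e-02 1.7884e+02] F [ 0.16  0.11 -0.92] M [ 0.02  0.1  -0.02] gap 0.0256 j [  4.3  21.8  95.3   0.   62.8 -84.5]
```

```bash

for i in 1; do
python3 -m crank '[[[0,0,0.1,0,0],[0,0,0,0,0]]]' 60 | grep -E 'pos|force'
python3 -m crank '[[[0,0,0.1,0,0],[0,0,0,0,0]]]' 60| grep -E 'pos|force'
done
```

```text
tool_pos: [0.5054, 0.1494, 0.2448]
wrist_force: [-1.0, -0.1, 4.3]
tool_pos: [0.5055, 0.1494, 0.2441]
wrist_force: [-0.5, -0.3, 6.6]
```

```bash

python3 -m crank '[[[0,0,0.1,0,0],[0,0,0,0,0]]]' 60 | grep -E 'pos|force'
python3 -m crank '[[[0,0,0.1,0,0],[0,0,0,0,0]]]' 60| grep -E 'pos|force'
python3 -m crank '[[[0,0,0.1,0,0],[0,0,0,0,0]]]' 60| grep -E 'pos|force'
```

```text
tool_pos: [0.5055, 0.1494, 0.2432]
wrist_force: [-2.0, 0.6, 7.8]
tool_pos: [0.5055, 0.1494, 0.2422]
wrist_force: [-1.7, 1.5, 6.7]
tool_pos: [0.5055, 0.1494, 0.2412]
wrist_force: [-0.9, 1.0, 7.7]
```

```bash

python3 -m crank '[[[0,0,0.1,0,0],[0,0,0,0,0]]]' 60 | grep -E 'pos|force'
python3 -m crank '[[[0,0,0.1,0,0],[0,0,0,0,0]]]' 60| grep -E 'pos|force'
```

```text
tool_pos: [0.5056, 0.1494, 0.2405]
wrist_force: [-1.8, 0.1, 9.5]
tool_pos: [0.5057, 0.1495, 0.2401]
wrist_force: [-2.6, -1.1, 13.6]
```

```bash

python3 -m crank '[[[0,0,0.1,0,0],[0,0,0,0,0],[0,0,0,0,0]]]' 60 | grep -E 'pos|force'
python3 -m crank '[[[0,-0.3,0,0,0],[0,-0.3,0,0,0],[0,-0.3,0,0,0]]]' 60| grep -E 'pos|force'
python3 s.py
```

```text
tool_pos: [0.5059, 0.1496, 0.2398]
wrist_force: [-3.2, -0.1, 15.9]
tool_pos: [0.5057, 0.1408, 0.24]
wrist_force: [-3.4, 1.3, 16.8]
t 12.325 pos [0.5057 0.1408 0.24  ] rot [179.92   0.19 178.83] F [-3.4  1.3 16.8] M [ 0.28  1.02 -0.01] gap 0.0253 j [  3.3  22.   96.1   0.1  61.7 -85.5]
```

```bash

python3 -m crank '[[[0,-0.3,0,0,0],[0,-0.3,0,0,0],[0,-0.3,0,0,0]]]' 60| grep -E 'pos|force'
python3 -m crank '[[[0,-0.3,0,0,0],[0,-0.3,0,0,0]]]' 60| grep -E 'pos|force'
python3 -m crank '[[[0,-0.3,0,0,0],[0,-0.3,0,0,0]]]' 60| grep -E 'pos|force'
```

```text
tool_pos: [0.5056, 0.1343, 0.2404]
wrist_force: [-5.1, 7.9, 19.1]
tool_pos: [0.5055, 0.1265, 0.2404]
wrist_force: [-3.9, 1.7, 18.0]
tool_pos: [0.5053, 0.1199, 0.2405]
wrist_force: [-4.8, 2.2, 21.0]
```

```bash

python3 -m crank '[[[0,-0.3,-0.03,0,0],[0,-0.3,-0.03,0,0]]]' 60| grep -E 'pos|force'
python3 -m crank '[[[0,-0.3,-0.01,0,0],[0,-0.3,-0.01,0,0]]]' 60| grep -E 'pos|force'
python3 -m crank '[[[0,-0.3,-0.01,0,0],[0,-0.3,-0.01,0,0]]]' 60| grep -E 'pos|force'
python3 -m crank '[[[0,-0.3,-0.01,0,0],[0,-0.3,-0.01,0,0]]]' 60| grep -E 'pos|force'
```

```text
tool_pos: [0.5051, 0.1137, 0.2409]
wrist_force: [-4.0, 0.2, 18.1]
tool_pos: [0.505, 0.1077, 0.241]
wrist_force: [-3.6, 1.9, 19.4]
tool_pos: [0.5049, 0.1036, 0.2413]
wrist_force: [-3.4, 7.1, 19.2]
tool_pos: [0.5054, 0.0962, 0.2414]
wrist_force: [-3.1, 0.7, 16.5]
```

```bash

python3 -m crank '[[[0,-0.3,-0.008,0,0],[0,-0.3,-0.008,0,0]]]' 60| grep -E 'pos|force'
python3 -m crank '[[[0,-0.3,-0.008,0,0],[0,-0.3,-0.008,0,0]]]' 60| grep -E 'pos|force'
python3 -m crank '[[[0,-0.3,-0.008,0,0],[0,-0.3,-0.008,0,0]]]' 60| grep -E 'pos|force'
python3 -m crank '[[[0,-0.3,-0.008,0,0],[0,-0.3,-0.008,0,0]]]' 60| grep -E 'pos|force'
python3 - <<'E'
from h import *
st(); p=shot('scene'); cv2.imwrite('pics/s5.png',cv2.resize(p['img'][100:280,270:430],None,fx=3.5,fy=3.3,interpolation=cv2.INTER_CUBIC))
E
```

```text
tool_pos: [0.5053, 0.0896, 0.2415]
wrist_force: [-3.9, 2.0, 17.9]
tool_pos: [0.5051, 0.0835, 0.2417]
wrist_force: [-3.8, 0.8, 17.8]
tool_pos: [0.505, 0.0774, 0.2419]
wrist_force: [-3.7, 1.0, 18.5]
tool_pos: [0.5049, 0.0733, 0.2421]
wrist_force: [-2.7, 6.3, 18.9]
t 15.2 pos [0.5049 0.0733 0.2421] rot [179.7    0.27 178.73] F [-2.66  6.25 18.95] M [ 1.57  0.75 -0.02] gap 0.0257 j [ -4.5  20.6  98.    0.4  61.1 -93.4]
```

View pics/s5.png

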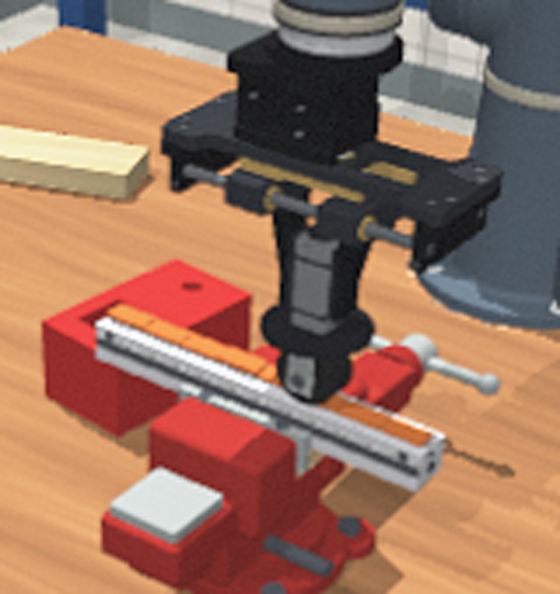

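Sections behind the wheel, on the right, are flush; those ahead still stand up. The wheel is on the strip, so I'll keep rolling.

```bash

python3 -m crank '[[[0,-0.3,-0.009,0,0],[0,-0.3,-0.009,0,0],[0,-0.3,-0.009,0,0]]]' 60| grep -E 'pos|force'
python3 -m crank '[[[0,-0.3,-0.009,0,0],[0,-0.3,-0.009,0,0],[0,-0.3,-0.009,0,0]]]' 60| grep -E 'pos|force'
python3 -m crank '[[[0,-0.3,-0.009,0,0],[0,-0.3,-0.009,0,0],[0,-0.3,-0.009,0,0]]]' 60| grep -E 'pos|force'
python3 -m crank '[[[0,-0.3,-0.009,0,0],[0,-0.3,-0.009,0,0],[0,-0.3,-0.009,0,0]]]' 60| grep -E 'pos|force'
```

```text
tool_pos: [0.5047, 0.0627, 0.2421]
wrist_force: [-1.9, 0.5, 16.9]
tool_pos: [0.5045, 0.0533, 0.2424]
wrist_force: [-3.7, 0.8, 15.4]
tool_pos: [0.5043, 0.0457, 0.2426]
wrist_force: [-1.7, 7.0, 17.4]
tool_pos: [0.5042, 0.0373, 0.2427]
wrist_force: [-3.3, 4.8, 15.3]
```

```bash

python3 -m crank '[[[0,-0.3,0.0,0,0],[0,-0.3,-0.003,0,0],[0,-0.3,-0.006,0,0]]]' 60| grep -E 'pos|force'
python3 -m crank '[[[0,-0.3,-0.007,0,0],[0,-0.3,-0.007,0,0],[0,-0.3,-0.007,0,0]]]' 60| grep -E 'pos|force'
python3 -m crank '[[[0,-0.3,-0.007,0,0],[0,-0.3,-0.007,0,0],[0,-0.3,-0.007,0,0]]]' 60| grep -E 'pos|force'
python3 -m crank '[[[0,-0.3,-0.007,0,0],[0,-0.3,-0.007,0,0],[0,-0.3,-0.007,0,0]]]' 60| grep -E 'pos|force'
```

```text
tool_pos: [0.5039, 0.0261, 0.2427]
wrist_force: [-2.5, 0.5, 14.8]
tool_pos: [0.5037, 0.017, 0.2428]
wrist_force: [-2.0, 0.7, 14.6]
tool_pos: [0.5036, 0.0099, 0.2429]
wrist_force: [-1.9, 5.6, 14.4]
tool_pos: [0.5034, -0.0009, 0.2429]
wrist_force: [-1.1, 0.3, 12.4]
```

```bash

python3 -m crank '[[[0,0,0.08,0,0],[0,0,0,0,0]]]' 60| grep -E 'pos|force'
python3 -m crank '[[[0,-0.3,0,0,0],[0,-0.3,-0.003,0,0],[0,-0.3,-0.003,0,0]]]' 60| grep -E 'pos|force'
python3 -m crank '[[[0,-0.3,-0.003,0,0],[0,-0.3,-0.003,0,0],[0,-0.3,-0.003,0,0]]]' 60| grep -E 'pos|force'
python3 s.py
```

```text
tool_pos: [0.5035, -0.0013, 0.2428]
wrist_force: [-3.1, -0.6, 16.7]
tool_pos: [0.5033, -0.0101, 0.2429]
wrist_force: [-1.8, 0.0, 16.9]
tool_pos: [0.5031, -0.0182, 0.2428]
wrist_force: [-2.2, 5.6, 15.7]
t 19.25 pos [ 0.5031 -0.0182  0.2428] rot [179.93   0.26 178.79] F [-2.21  5.6  15.72] M [1.25 0.64 0.01] gap 0.0257 j [ -14.9   20.1   98.8    0.2   60.9 -103.8]
```

```bash
cat > g.py <<'E'
from h import *
o=st(); w=shot('wrist'); s=shot('scene')
vv,uu=np.mgrid[0:480,0:640]
W=pts(w,uu.ravel(),vv.ravel()).reshape(480,640,3); tp=o['tool_pos']
g=(abs(W[...,2]-(tp[2]-.025))<.008)&(np.hypot(W[...,0]-tp[0],W[...,1]-tp[1])<.045)
q=W[g]; print('guard wrist',g.sum(),cv2.minEnclosingCircle(q[:,:2].astype(np.float32)), np.median(q[:,2])-tp[2])
A=np.c_[q-q.mean(0)]; n=np.linalg.svd(A,full_matrices=False)[2][2]; print('normal',n*np.sign(n[2]))
cv2.imwrite('pics/g%d.png'%(o['t']*100),np.hstack([cv2.resize(s['img'][100:280,270:430],(400,400),interpolation=cv2.INTER_CUBIC),cv2.copyMakeBorder(cv2.resize(w['img'],(400,300)),0,100,0,0,0)]))
E
python3 g.py; ls pics
```

```text
t 19.25 pos [ 0.5031 -0.0182  0.2428] rot [179.93   0.26 178.79] F [-2.21  5.6  15.72] M [1.25 0.64 0.01] gap 0.0257 j [ -14.9   20.1   98.8    0.2   60.9 -103.8]
guard wrist 9643 ((0.5015275478363037, -0.01848016306757927), 0.03605874255299568) -0.025317472917549794
normal [-1.40519492e-02 -4.41600112e-04  9.99901169e-01]
c4.png
crop1.png
g1925.png
s2.png
s2c.png
s3.png
s3c.png
s4.png
s5.png
scene0.png
t4.png
top0.png
w1.png
w3.png
w4.png
wrist0.png
```

View pics/g1925.png

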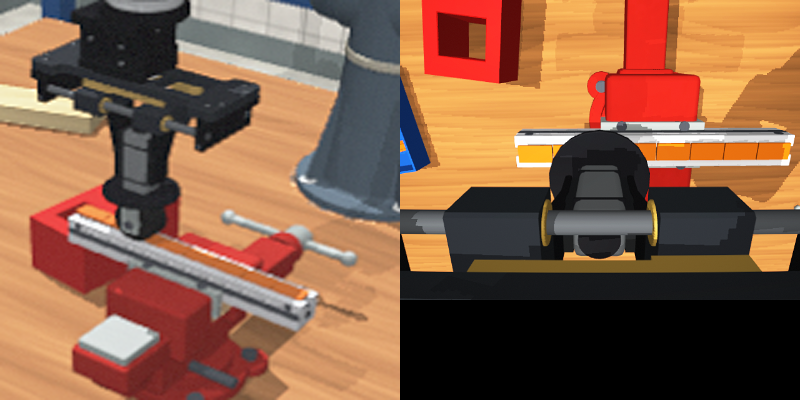

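```bash
cat > z.py <<'E'
from h import *
w=shot('wrist'); vv,uu=np.mgrid[0:480,0:640]
W=pts(w,uu.ravel(),vv.ravel()).reshape(480,640,3); h=cv2.cvtColor(w['img'],cv2.COLOR_BGR2HSV).astype(int)
reg=(abs(W[...,2]-.162)<.02)&(abs(W[...,0]-.49)<.05)
o=reg&(h[...,0]>4)&(h[...,0]<24)&(h[...,1]>140)&(h[...,2]>80)
pr=reg&(h[...,1]<60)&(W[...,2]>.150)
y=W[...,1]-.036
for i in range(8):
    c=-.1085+.031*i; k=o&(abs(y-c)<.012); k2=pr&(abs(y-c)<.012)&(W[...,0]<.505)
    if k.sum()>10: print(i,k.sum(),'z',np.median(W[k][:,2]).round(4),'sd',W[k][:,2].std().round(4),'prof',k2.sum(),np.percentile(W[k2][:,2],80).round(4) if k2.sum()>5 else '')
E
python3 z.py
```

```text
0 1215 z 0.1665 sd 0.0014 prof 786 0.16
1 14 z 0.1653 sd 0.0007 prof 290 0.1595
3 642 z 0.1608 sd 0.0008 prof 618 0.1588
4 1132 z 0.1605 sd 0.0007 prof 631 0.1586
5 1117 z 0.1601 sd 0.0007 prof 607 0.1581
6 1135 z 0.1597 sd 0.0008 prof 598 0.1577
7 1076 z 0.1594 sd 0.0007 prof 611 0.1573
```

Sections 3–7 sit uniformly 2.0 mm above the profile, with a profile slope of about 0.0135, so they're home. I'll continue with sections 2 to 0.

```bash

python3 -m crank '[[[0,-0.3,0.01,0,0],[0,-0.3,0.01,0,0],[0,-0.3,0,0,0]]]' 60| grep -E 'pos|force'
python3 -m crank '[[[0,-0.3,-0.004,0,0],[0,-0.3,-0.004,0,0],[0,-0.3,-0.004,0,0]]]' 60| grep -E 'pos|force'
python3 -m crank '[[[0,-0.3,-0.004,0,0],[0,-0.3,-0.004,0,0],[0,-0.3,-0.004,0,0]]]' 60| grep -E 'pos|force'
```

```text
tool_pos: [0.503, -0.0268, 0.2428]
wrist_force: [-2.6, 3.4, 16.7]
tool_pos: [0.5028, -0.0373, 0.2428]
wrist_force: [-2.3, 0.5, 16.6]
tool_pos: [0.5026, -0.0464, 0.2428]
wrist_force: [-2.8, 1.0, 15.0]
```

```bash

python3 -m crank '[[[0,-0.3,0.015,0,0],[0,-0.3,0.01,0,0],[0,-0.3,0,0,0]]]' 60| grep -E 'pos|force'
python3 -m crank '[[[0,-0.3,0.01,0,0],[0,-0.3,0,0,0],[0,-0.3,0,0,0]]]' 60| grep -E 'pos|force'
python3 -m crank '[[[0,-0.3,0,0,0],[0,-0.3,0,0,0],[0,-0.3,0,0,0]]]' 60| grep -E 'pos|force'
```

```text
tool_pos: [0.5024, -0.0529, 0.2426]
wrist_force: [-1.5, 6.9, 16.4]
tool_pos: [0.5023, -0.0644, 0.2426]
wrist_force: [-2.0, 0.4, 16.0]
tool_pos: [0.5021, -0.0736, 0.2425]
wrist_force: [-2.2, 0.1, 16.2]
```

```bash

python3 -m crank '[[[0,-0.25,0.02,0,0],[0,-0.25,0.02,0,0],[0,0,0.02,0,0],[0,0,0,0,0]]]' 60| grep -E 'pos|force'
python3 z.py; python3 g.py
```

```text
tool_pos: [0.5021, -0.0789, 0.2423]
wrist_force: [-3.1, -0.0, 17.4]
1 609 z 0.1615 sd 0.0008 prof 624 0.1595
2 1138 z 0.1612 sd 0.0006 prof 641 0.1592
3 1166 z 0.1609 sd 0.0008 prof 636 0.1588
4 1147 z 0.1604 sd 0.0008 prof 629 0.1584
5 1110 z 0.16 sd 0.0008 prof 618 0.158
6 103 z 0.1596 sd 0.0006 prof 50 0.1576
t 22.2 pos [ 0.5021 -0.079   0.2423] rot [-179.8     0.29  178.87] F [-1.69  0.02 17.34] M [-0.03  0.8  -0.01] gap 0.0252 j [-2.150e+01  2.050e+01  9.820e+01 -1.000e-01  6.090e+01 -1.103e+02]
guard wrist 9647 ((0.5007333755493164, -0.0795682966709137), 0.036076806485652924) -0.025320190946360538
normal [-0.01423178  0.00465229  0.9998879 ]
```

```bash

python3 -m crank '[[[0,0,-0.3,0,0],[0,0,-1.2,0,0],[0,0,-2.5,0,0],[0,0,-1.5,0,0],[0,4,0,0,0],[0,4,0,0,0],[0,2,0,0,0],[0,0,0,0,0],[0,0,0,0,0]]]' 60| grep -E 'pos|force'
python3 z.py; python3 g.py
```

```text
tool_pos: [0.5024, 0.0218, 0.2939]
wrist_force: [0.1, -0.3, -2.7]
0 824 z 0.162 sd 0.0012 prof 454 0.16
1 820 z 0.1617 sd 0.0011 prof 461 0.1597
2 404 z 0.1614 sd 0.0007 prof 459 0.1592
4 377 z 0.1606 sd 0.0009 prof 422 0.1585
5 801 z 0.1602 sd 0.0009 prof 420 0.1581
6 794 z 0.1598 sd 0.0008 prof 416 0.1578
7 790 z 0.1594 sd 0.0008 prof 425 0.1574
t 23.475 pos [0.5025 0.0216 0.2939] rot [-1.7998e+02 -2.0000e-02  1.7880e+02] F [ 0.43 -0.1  -3.  ] M [ 0.02 -0.06  0.04] gap 0.026 j [-10.3  16.6  94.9  -0.   68.6 -99.1]
guard wrist 9629 ((0.500879168510437, 0.021191628649830818), 0.03610231727361679) -0.025296964332879035
normal [-0.00806893  0.00144905  0.9999664 ]
```

All eight sections are in line, 2.0 mm above the profile. Now the roller goes back.

```bash
python3 -c "
from h import *
togo(.5273,.3344,.294,183.33)"
```

```text
turn first about tool z -4.56
tool cm [-4.29 31.1  -0.  ]
```

```bash

python3 -m crank '[[[0,0,0,-4.55,0],[-0.6,4.5,0,0,0],[-0.6,4.5,0,0,0],[-0.6,4.5,0,0,0],[-0.6,4.5,0,0,0],[-0.6,4.5,0,0,0],[-0.6,4.5,0,0,0],[-0.6,4.0,0,0,0],[-0.09,0.1,0,0,0],[0,0,0,0,0],[0,0,0,0,0],[0,0,0,0,0]]]' 60| grep -E 'pos|force'
python3 - <<'E'
from h import *
o=st(); togo(.5273,.3344,.19,183.33)
w=shot('wrist','w6.png')
vv,uu=np.mgrid[0:480,0:640]
W=pts(w,uu.ravel(),vv.ravel()).reshape(480,640,3); tp=o['tool_pos']
g=(abs(W[...,2]-(tp[2]-.025))<.006)&(np.hypot(W[...,0]-tp[0],W[...,1]-tp[1])<.045)
q=W[g]; print('guard',cv2.minEnclosingCircle(q[:,:2].astype(np.float32)))
E
```

```text
tool_pos: [0.5272, 0.3341, 0.2942]
wrist_force: [-0.1, -0.8, -3.3]
t 25.075 pos [0.5272 0.3341 0.2942] rot [-1.7999e+02 -1.0000e-02 -1.7670e+02] F [-0.13 -0.84 -3.26] M [ 0.02 -0.01  0.05] gap 0.0258 j [ 22.1  26.8  78.1  -0.   75.2 -71.2]
turn first about tool z -0.03
tool cm [-1.000e-02  3.000e-02  1.042e+01]
guard ((0.5255506038665771, 0.3334745466709137), 0.03608526661992073)
```

View pics/w6.png

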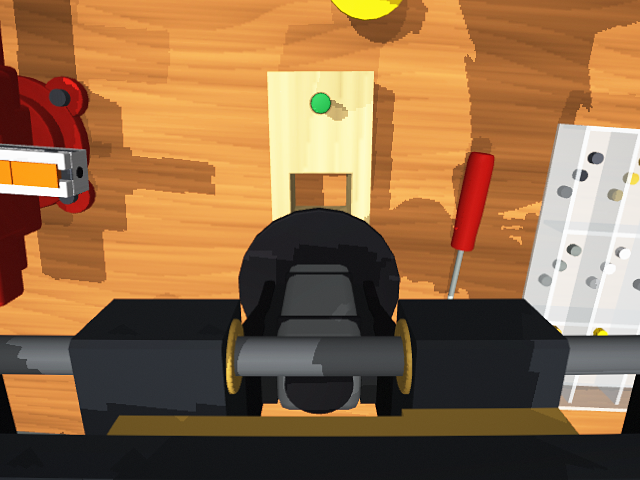

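```bash

python3 -m crank '[[[0,0.1,3,0,0],[0,0,4,0,0],[0,0,3.5,0,0],[0,0,1.5,0,0],[0,0,0,0,0],[0,0,0,0,0]]]' 60| grep -E 'pos|force'
python3 -m crank '[[[0,0,1,0,0],[0,0,1,0,0],[0,0,0,0,0]]]' 60| grep -E 'pos|force'
python3 s.py
```

```text
tool_pos: [0.5282, 0.3367, 0.1757]
wrist_force: [0.5, -0.5, -1.2]
tool_pos: [0.526, 0.3359, 0.153]
wrist_force: [0.0, -0.6, -3.2]
t 26.25 pos [0.526  0.3359 0.153 ] rot [-1.7995e+02 -1.4000e-01 -1.7661e+02] F [ 0.02 -0.59 -3.2 ] M [ 0.07 -0.   -0.06] gap 0.0259 j [ 22.3  35.7  86.3  -0.   58.2 -71.1]
```

Entered the pocket with no contact force. Lowering slowly.

```bash

python3 -m crank '[[[0,0,1,0,0],[0,0,1,0,0],[0,0,1,0,0],[0,0,0.8,0,0],[0,0,0.4,0,0],[0,0,0,0,0],[0,0,0,0,0]]]' 60| grep -E 'pos|force'
python3 s.py
```

```text
tool_pos: [0.5272, 0.3364, 0.1125]
wrist_force: [1.0, 1.0, -2.5]
t 27.125 pos [0.5272 0.3364 0.1125] rot [ 1.7998e+02  4.0000e-02 -1.7661e+02] F [ 0.96  0.98 -2.55] M [ 0.05  0.03 -0.04] gap 0.0258 j [ 22.3  38.9  87.8   0.   53.3 -71.1]
```

```bash

python3 -m crank '[[[0,0,0.3,0,0],[0,0,0.2,0,0],[0,0,0,0,0],[0,0,0,0,0]]]' 60| grep -E 'pos|force'
python3 -m crank '[[[0,0,0.1,0,0],[0,0,0,0,0],[0,0,0,0,0]]]' 60| grep -E 'pos|force'
python3 -m crank '[[[0,0,0.1,0,0],[0,0,0,0,0],[0,0,0,0,0]]]' 60| grep -E 'pos|force'
```

```text
tool_pos: [0.527, 0.3363, 0.1072]
wrist_force: [-0.5, 0.3, -2.0]
tool_pos: [0.5269, 0.3363, 0.1062]
wrist_force: [-0.2, 0.2, -2.7]
tool_pos: [0.5269, 0.3363, 0.1051]
wrist_force: [-0.9, 0.5, -2.0]
```

```bash

python3 -m crank '[[[0,0,0.06,0,0],[0,0,0,0,0],[0,0,0,0,0]]]' 60| grep -E 'pos|force'
python3 g.py
```

```text
tool_pos: [0.527, 0.3363, 0.105]
wrist_force: [-0.8, -0.8, 2.2]
t 28.75 pos [0.527  0.3363 0.105 ] rot [ 1.8000e+02  2.0000e-02 -1.7661e+02] F [-0.79 -0.81  2.22] M [-0.07  0.24  0.02] gap 0.0261 j [ 22.3  39.4  88.   -0.   52.5 -71.1]
guard wrist 15286 ((0.5222247242927551, 0.33514365553855896), 0.04428746923804283) -0.02586708781586343
normal [-0.05637436 -0.0027847   0.99840582]
```

```bash

python3 -m crank '[[[0,0,0,0,0.5],[0,0,0,0,0.8],[0,0,0,0,1],[0,0,0,0,1],[0,0,0,0,1],[0,0,0,0,1],[0,0,0,0,1],[0,0,0,0,1]]]' 60| grep -E 'pos|force|gap'
python3 -m crank '[[[0,0,-1,0,1],[0,0,-2.5,0,1],[0,0,-4,0,1],[0,0,-5,0,1],[0,0,-4,0,1],[0,0,0,0,1],[0,0,0,0,1],[0,0,0,0,1]]]' 60| grep -E 'pos|force|gap'
python3 - <<'E'
from h import *
st(); w=shot('wrist'); s=shot('scene'); t=shot('top','t7.png')
vv,uu=np.mgrid[0:480,0:640]
W=pts(w,uu.ravel(),vv.ravel()).reshape(480,640,3); X,Y,Z=[W[...,i] for i in range(3)]
h=(abs(Z-.145)<.004)&(abs(X-.52)<.06)&(abs(Y-.33)<.04)
print(h.sum(),W[h].mean(0),cv2.minAreaRect(W[h][:,:2].astype(np.float32)))
g=(abs(Z-.08)<.004)&(abs(X-.52)<.06)&(abs(Y-.33)<.045)&(w['img'].max(2)<60)
print(cv2.minEnclosingCircle(W[g][:,:2].astype(np.float32)),np.median(W[g][:,2]))
cv2.imwrite('pics/f.png',np.hstack([cv2.resize(s['img'][120:360,250:570],(400,300)),cv2.resize(w['img'],(400,300))]))
E
```

```text
tool_pos: [0.5269, 0.3363, 0.1045]
wrist_force: [-0.5, 0.8, -0.4]
finger_gap: 0.0862
tool_pos: [0.5259, 0.3359, 0.2679]
wrist_force: [-0.3, 0.1, -0.1]
finger_gap: 0.0872
t 30.85 pos [0.5259 0.3359 0.2679] rot [-179.94   -0.19 -176.61] F [-0.29  0.1  -0.07] M [-0.    0.05 -0.01] gap 0.0872 j [ 22.3  28.2  79.8  -0.   72.1 -71.1]
1198 [0.52392759 0.33542961 0.14609109] ((0.5250747799873352, 0.33537837862968445), (0.025454020127654076, 0.025487709790468216), 3.784639596939087)
((0.5251007676124573, 0.33560922741889954), 0.03566434606909752) 0.07968113678386575
```

View pics/f.png

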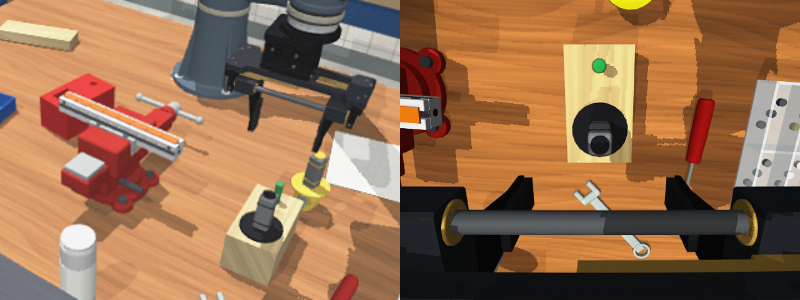

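View pics/t7.png

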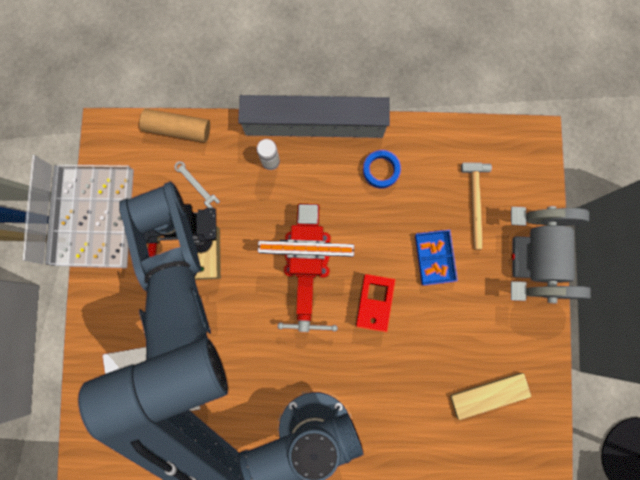

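The roller stands upright in its pocket: guard at z 0.080, handle top 0.146, as before. Everything else is unmoved, the strip is flush and the gripper is clear.

```bash
python3 -c "
from station import arm
print(arm.hand_in())"
```

```text
the job is handed in; nothing more can be done
None
```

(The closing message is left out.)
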